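# Pack out the gap beside an audio unit and hold the clamp closed

### The arm

A 6-joint arm with a two-finger parallel gripper is mounted at the origin on the work surface. World frame = base frame: x ahead of the robot, y to its left, z up, the work surface at z = 0. Lengths are in mm, angles in degrees, forces in N, time in s.
With the tool pointing down it reaches from about 425 to 1125 mm from the base axis. Payload 14.9 kg.
Tool frame: the origin (TCP) lies between the finger pads; the fingertips stand 19 mm ahead of it and the grasp point (between the pads) is the TCP; z points along the fingers, y is the line along which they close (so a half turn about z gives the same grasp; the last joint's range is limited). The gripper opens to 91 mm and grips with 3 to 60 N. Pads are 32 mm wide; open, the fingers measure 118 mm over their backs; the gripper's body (76 mm by 178 mm) begins 60 mm behind the grasp point.
Start: joints at [-1.908, 21.709, 99.362, -0, 58.929, -1.908], TCP at [700.013, -0.006, 193.432] pointing down, gripper open.
Joint ranges: [-158.91, 158.91], [-42.39, 125.64], [0.06, 152.35], [-60.88, 240.88], [17.5, 164.5], [-176.32, 176.32]. Speed limits (degrees/s): [108.29, 108.29, 136.94, 180, 180, 180].

### API

Orientations are given as [roll, pitch, yaw] about the fixed x, y, z axes, in that order (R = Rz(yaw) Ry(pitch) Rx(roll)).
In Python, from rig import * gives the robot as it stands.
- The arm moves only by the shell command python3 -m crank 'ROWS'. ROWS is a JSON object of lists of equal length, an entry for each row: "dr": the turn, a rotation vector about the world's x, y, z in degrees, a list of three; "dp": the shift along the world's x, y, z in cm, a list of three; "grip": the gripper's target within -1 to 1 (shut at 1, half-way at 0, fully open at -1). In form: {"dr": [[rx, ry, rz], ...], "dp": [[tx, ty, tz], ...], "grip": [grip, ...]}. A call has 1 to 12 rows; each row shifts and turns the commanded pose from where the row before left it; what a row does not reach is not made up. A row lasts 1/12 s, in which the tool goes at most 41.7 mm and 7.16 degrees, less where a joint would pass 70% of its speed; a pose out of reach is approached as far as the arm can. A call is refused whole if a number of a shift passes 4.17 or a number of a turn 7.16, either way. A call with a gripper value outside its range is refused whole. The fingers move at their own pace and stop on an object; the grip force is fixed at half the most. Time passes only in rows, so rows that do not move let the fingers close. It gives the time, the measured TCP pose, the force, the opening and the grip force at its end, in the units of the state.
- sense(): the state, without advancing time (a new reading comes with each control period).
- get_image(name): name is "scene" or "side" or "wrist"; returns a dict with "pixels" (420x560x3 uint8, red, green, blue), "vfov" (degrees; the focal length in pixels is half the picture's height over the tangent of half this angle, whatever the lens; pixels are square), "cx", "cy" (the principal point, pixels), "pose" (4x4, takes a point from camera to world coordinates); the wrist camera has in their place "mount" (4x4, takes a point from camera to tool coordinates, whose origin is the TCP and whose axes are the flange's). Camera axes: x right, y down, z forward; pixel columns grow to the right and rows downward; lengths in mm; the calibration is good to about 2 mm. A picture is of the moment at which its call begins: read the wrist's pose just before it. There is no depth.
- close_job(): hands the job in; it is judged then, once.
The state is a dict: "t": time; "joints": joint angles; "dq": joint speeds; "effort": joint torques, N m; "tcp_pos": TCP position; "eef_rot": TCP orientation; "contact_force": force on the tool from outside, world axes, zero at the start; "torque": the same for the moment, N m; "finger_gap": finger opening in mm; "gripper_force": force on a finger pad.
Only numpy, scipy, OpenCV 4.12 (cv2) and the standard library are available. Lean on these libraries where they do the work, as an engineer would, in place of code of your own. Each camera call takes 0.05 s, during which the arm holds its last target. There are 200 camera calls.

### The job

Pack out the gap between the audio unit and the blue sliding cheek: take orange spacers from the rack and stand them one by one in the gap, down on the frame's floor, until the gap left is too small for another to go in freely; spare spacers stay in the rack. Then push the cheek by its black post firmly against the stack, so that the spacers are squeezed tight against the unit, and finish while still holding it there with the gripper (it springs back if let go), as if a colleague were about to tighten the screws. Leave the mouse, tape roll, mug and screwdriver alone.

Things in the scene. Friction and masses are not known exactly. Their poses are not given: they have to be found in the camera images.
- frame: Fixed bare-aluminium mounting frame, a floor plate 160 mm (its x) by 345 mm (its y), 6 mm thick. Origin on its underside (desk level), on the line along which the cheek slides; its y axis points from the cheek to the audio unit, its z up. The gap lies around the origin, spacers stand at frame x = 0 (within 20 mm), on the plate's top, 6 mm above the origin. The gap is open at both x ends.
- cheek: Blue sliding clamp cheek on the frame, an upright plate 100 mm (x) by 12 mm thick (y), 38 mm high, axes as the frame's. Origin at the lower edge of the middle of its pressing face, which looks to +y at the unit, 1 mm above the plate. Starts fully open and slides only along +y, at most 18 mm, against a return spring (2 N at the start, 4.5 N when fully closed) that pushes it back open when let go.
- cheek_post (a point): Centre of the top of the black post on the cheek, to push or pinch: 12 mm thick along frame y, 34 mm wide along frame x; top 85 mm above the desk. It stands 75 mm behind the cheek's pressing face (towards -y) and is joined to it by a low bar 34 mm wide whose top is 19 mm above the desk.
- unit: Grey audio unit, fixed on the frame by screws, 120 mm (x) by 140 mm (y), 38 mm high. Origin at the centre of its underside, 6 mm above the desk; axes as the frame's. Its place along the frame varies, and with it the gap: 36 to 56 mm with the cheek open.
- unit_face (a point): Lower edge of the middle of the unit's flat end face that looks at the cheek (-y), on the frame's floor plate. The gap is the distance along frame y from the cheek's origin to this point. A spacer goes in freely with 3 mm of play or more, so with 17 mm of gap; the cheek's 18 mm of travel closes any smaller gap that is left.
- rack: Fixed grey plastic rack, 76 mm (x) by 165 mm (y), with four slots side by side along its y at 36 mm pitch (centres at y = -54, -18, 18, 54 mm), each 17 mm wide (y) and 64 mm long (x). Slot floor 6 mm above the desk, walls up to 30 mm between the slots and 18 mm at their ends. Origin on its underside, centred.
- spacer1: Orange plastic spacer plate, loose, 60 g or so, upright in a rack slot at the start. 14 mm thick (its y). Lower body 56 mm wide (its x) and 40 mm high; above it a grip tab 36 mm wide (x), 14 mm thick, from 40 to 90 mm height, to be gripped across its 36 mm width so that the neighbours are clear. Origin at the centre of its underside, z up. All four are alike.
- spacer2: Orange plastic spacer plate, loose, 60 g or so, upright in a rack slot at the start. 14 mm thick (its y). Lower body 56 mm wide (its x) and 40 mm high; above it a grip tab 36 mm wide (x), 14 mm thick, from 40 to 90 mm height, to be gripped across its 36 mm width so that the neighbours are clear. Origin at the centre of its underside, z up. All four are alike.
- spacer3: Orange plastic spacer plate, loose, 60 g or so, upright in a rack slot at the start. 14 mm thick (its y). Lower body 56 mm wide (its x) and 40 mm high; above it a grip tab 36 mm wide (x), 14 mm thick, from 40 to 90 mm height, to be gripped across its 36 mm width so that the neighbours are clear. Origin at the centre of its underside, z up. All four are alike.
- spacer4: Orange plastic spacer plate, loose, 60 g or so, upright in a rack slot at the start. 14 mm thick (its y). Lower body 56 mm wide (its x) and 40 mm high; above it a grip tab 36 mm wide (x), 14 mm thick, from 40 to 90 mm height, to be gripped across its 36 mm width so that the neighbours are clear. Origin at the centre of its underside, z up. All four are alike.
- mouse: White computer mouse, 104 mm long (its x), 60 mm wide, 34 mm high; bystander. Origin at the centre of its underside.
- tape: Roll of black tape, 90 mm across, 24 mm high, lying flat; bystander. Origin at the centre of its underside.
- mug: White mug, 80 mm across, 90 mm high; bystander. Origin at the centre of its underside.
- screwdriver: Yellow-handled screwdriver lying on the desk; bystander. Origin on its underside.
Things that resemble listed ones, but are neither listed nor needed, are in the scene too. What is shaped like the spacer3 but yellow is not meant.

How it is judged:
By the outcome, as a careful person would: the job done as asked, in the order asked, and still so for the second after the job is handed in, while the arm keeps its last pose, push and grip.
It also fails if it takes over 72 s, if anything falls off the work surface, if the arm or the gripper's body presses on something with over 40 N, if the wrist force passes 120 N, or if a joint passes its speed limit or range.

## Working session

There is one attempt and no reset: what is moved stays moved. The work goes in short steps, Python scripts to look and compute and a shell command to move; the robot and the scene stay as the last step left them, time stands still between calls to the robot, and variables do not carry over. Pictures are saved under pics/ and viewed, at most 10 in all, crops included, and the job is handed in when it is done.

```bash
mkdir -p pics; ls; python3 - <<'E'
from rig import *
import cv2,numpy as np
for n in ("scene","side"):
    d=get_image(n); cv2.imwrite(f"pics/{n}0.png",d["pixels"][:,:,::-1]); np.savez(f"pics/{n}0.npz",**{k:np.array(v) for k,v in d.items()})
    print(n,d["vfov"],d["cx"],d["cy"],np.round(d["pose"],3).tolist())
print(sense())
E
```

```text
pics
scene 45.21333938423573 285.0249910750494 210.30857238266526 [[0.286, 0.748, -0.599, 1381.609], [0.958, -0.23, 0.171, -306.355], [-0.01, -0.623, -0.782, 1098.796], [0.0, 0.0, 0.0, 1.0]]
side 57.99423770772482 290.8094590952403 213.8300732095086 [[0.878, -0.337, 0.341, 256.877], [-0.479, -0.62, 0.621, -695.877], [0.003, -0.708, -0.706, 802.558], [0.0, 0.0, 0.0, 1.0]]
{'t': 0.1, 'joints': array([-1.90952104e+00,  2.17368794e+01,  9.93906144e+01,  1.09980108e-03,
        5.89277204e+01, -1.90909097e+00]), 'dq': array([-0.01462039, -0.13011224, -0.11465159, -0.06414925, -0.11449126,
       -0.04852852]), 'effort': array([ 8.27948297e-04, -7.65040755e+01, -4.35293305e+01,  6.52666739e-02,
        3.98717879e-02, -7.94045559e-05]), 'tcp_pos': array([ 6.99643829e+02, -8.26277236e-03,  1.92851395e+02]), 'eef_rot': array([-1.79944848e+02, -2.78031823e-03,  8.99990005e+01]), 'contact_force': array([ 0.15764484, -0.71115062, -0.55526732]), 'torque': array([-0.00790647,  0.04974102,  0.0749743 ]), 'gripper_force': 0.0, 'finger_gap': 91.23466608661296}
```

View pics/scene0.png

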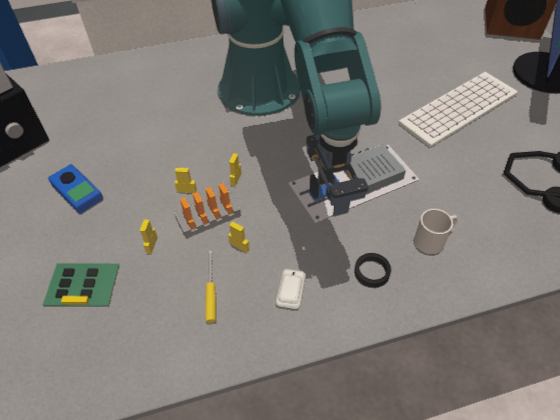

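View pics/side0.png

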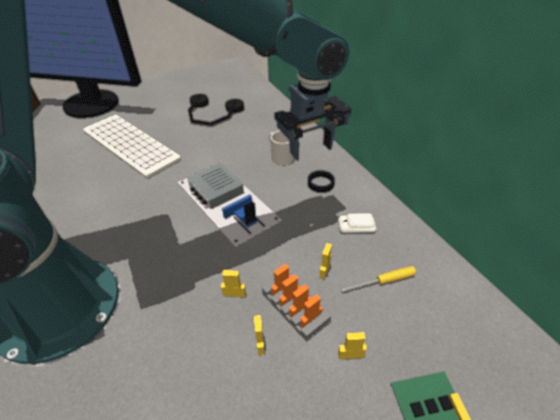

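The scene view shows the rack with four orange spacers around (208,208), with yellow look-alikes around it. The frame is at (355,180), with the unit at (375,167) and the cheek at (320,190). In the side view the rack is at (296,298), the cheek at (240,207) and the post at (250,212).

```bash
cat > h.py <<'E'
from rig import *
import cv2,numpy as np
def load(f): return dict(np.load(f))
def ray(d,uv,T=None):
    T=d["pose"] if T is None else T
    f=d["pixels"].shape[0]/2/np.tan(np.radians(float(d["vfov"]))/2)
    uv=np.atleast_2d(uv).astype(float)
    r=np.c_[(uv[:,0]-d["cx"])/f,(uv[:,1]-d["cy"])/f,np.ones(len(uv))]
    return T[:3,3],r@T[:3,:3].T
def onplane(d,uv,z,T=None):
    o,r=ray(d,uv,T); return o+r*((z-o[2])/r[:,2])[:,None]
def mask(d,lo,hi,amin=20):
    m=cv2.inRange(cv2.cvtColor(d["pixels"],cv2.COLOR_RGB2HSV),lo,hi)
    n,l,s,c=cv2.connectedComponentsWithStats(m)
    return m,l,[(i,s[i],c[i]) for i in range(1,n) if s[i,4]>=amin]
def wristT():
    from scipy.spatial.transform import Rotation as R
    s=sense(); d=get_image("wrist"); W=np.eye(4); W[:3,:3]=R.from_euler("xyz",s["eef_rot"],degrees=True).as_matrix(); W[:3,3]=s["tcp_pos"]
    d["pose"]=W@d["mount"]; return d,s
E
python3 - <<'E'
from h import *
for n in ("scene","side"):
    d=load(f"pics/{n}0.npz")
    for nm,lo,hi,z in (("or",(5,150,100),(14,255,255),60),("blue",(105,120,40),(125,255,255),25)):
        for i,s,c in mask(d,lo,hi)[2]: print(n,nm,c.round(),s[4],onplane(d,c,z).round())
d=load("pics/side0.npz"); print(onplane(d,[(205,180),(280,215),(236,243),(180,183)],6).round())
d=load("pics/scene0.npz"); print(onplane(d,[(417,178),(394,147),(316,215)],6).round())
d,s=wristT(); print(d["mount"].round(3).tolist(),d["vfov"],d["cx"],d["cy"])
E
```

```text
scene or [225. 200.] 138 [[ 506. -223.   60.]]
scene or [213. 205.] 142 [[ 512. -258.   60.]]
scene or [188. 216.] 129 [[ 529. -328.   60.]]
scene or [200. 211.] 131 [[ 521. -293.   60.]]
scene blue [12. 41.] 1548 [[-522. -817.   25.]]
scene blue [ 74. 188.] 946 [[ 307. -620.   25.]]
scene blue [322. 191.] 82 [[523.  48.  25.]]
side or [296. 295.] 1329 [[ 499. -279.   60.]]
side blue [238. 208.] 341 [[507.  82.  25.]]
side blue [251. 223.] 24 [[517.  11.  25.]]
[[470. 276.   6.]
 [611.  16.   6.]
 [454. -23.   6.]
 [394. 300.   6.]]
[[542. 334.   6.]
 [404. 323.   6.]
 [585.   9.   6.]]
[[-0.0, -0.965, -0.261, 73.635], [1.0, 0.0, -0.001, -0.639], [0.001, -0.261, 0.965, -190.784], [0.0, 0.0, 0.0, 1.0]] 70.84358513976238 283.13313877099733 206.81494160471064
```

```bash
python3 -m crank '{"dr":[[0,0,1.4],[0,0,1.4],[0,0,1.4],[0,0,1.4],[0,0,1.4],[0,0,1.4],[0,0,1.4],[0,0,1.2],[0,0,0]],"dp":[[-2.3,1.2,1.4],[-2.3,1.2,1.4],[-2.3,1.2,1.4],[-2.3,1.2,1.4],[-2.3,1.2,1.4],[-2.3,1.2,1.4],[-2.3,1.2,1.4],[-2.3,1.2,1.4],[0,0,0]],"grip":[-1,-1,-1,-1,-1,-1,-1,-1,-1]}'; python3 - <<'E'
from h import *
d,s=wristT(); np.savez("pics/w1.npz",**{k:np.array(v) for k,v in d.items()}); cv2.imwrite("pics/w1.png",d["pixels"][:,:,::-1]); print(s["tcp_pos"],s["eef_rot"])
E
```

```text
t: 0.9
tcp_pos: [514.0, 97.4, 307.9]
eef_rot: [179.9, -0.0, 101.1]
contact_force: [1.1, -1.3, 0.5]
finger_gap: 91.6
gripper_force: 0.0
[513.97703297  97.43353908 307.91464524] [ 1.79854550e+02 -1.46229904e-02  1.01144727e+02]
```

View pics/w1.png

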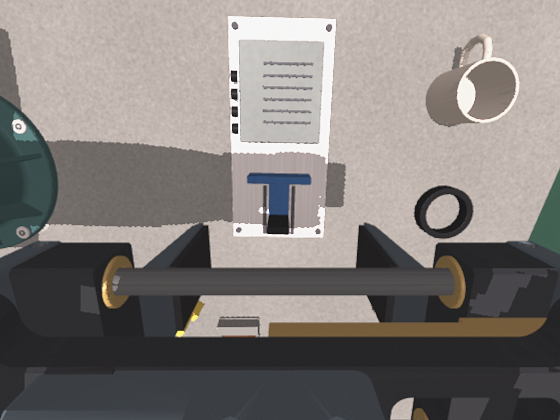

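The wrist view shows the frame at x 228–336, y 17–237. The unit's front top edge is near y=143, the cheek top at y 174–184 and the post near (278,225).

```bash
python3 - <<'E'
from h import *
d=load("pics/w1.npz"); im=d["pixels"]
g=im.mean(2)
print("col260-305 rows130-190"); 
for y in range(134,190): print(y,im[y,255:305].mean(0).round().astype(int),end=' ; ' if y%3 else '\n')
m,l,c=mask(d,(105,100,30),(125,255,255),100)
for i,s,cc in c: print(s,cc, cv2.minAreaRect(np.argwhere(l==i)[:,::-1].astype(np.float32)))
# cheek top edges by column
for x in (252,258,264,294,300,306): 
    r=np.flatnonzero(m[160:200,x])+160; print(x,r.min(),r.max())
# frame edges: white
for y in (30,60,100,140,190,225):
    r=g[y]; gr=np.abs(np.diff(r[215:345])); print(y,[int(k)+215 for k in np.argsort(-gr)[:6]], r[226:244].round().astype(int).tolist())
dk=cv2.inRange(im,(0,0,0),(40,40,40)); print([ (y,np.flatnonzero(dk[y,255:300])[[0,-1]]+255) for y in range(190,240,4) if dk[y,255:300].any()])
E
```

```text
col260-305 rows130-190
134 [191 188 184] ; 135 [191 188 184]
136 [191 188 184] ; 137 [191 188 184] ; 138 [190 188 184]
139 [190 188 184] ; 140 [191 189 185] ; 141 [184 182 179]
142 [156 151 148] ; 143 [239 233 231] ; 144 [249 248 248]
145 [247 247 246] ; 146 [247 246 246] ; 147 [247 246 246]
148 [247 246 246] ; 149 [247 246 246] ; 150 [248 247 247]
151 [245 242 242] ; 152 [225 217 216] ; 153 [198 187 185]
154 [179 166 165] ; 155 [175 163 161] ; 156 [176 163 162]
157 [176 164 162] ; 158 [176 163 162] ; 159 [176 164 161]
160 [176 163 162] ; 161 [176 163 162] ; 162 [176 163 161]
163 [176 163 161] ; 164 [176 164 161] ; 165 [176 164 162]
166 [176 164 162] ; 167 [176 163 161] ; 168 [176 163 161]
169 [176 163 161] ; 170 [176 164 161] ; 171 [178 165 162]
172 [170 159 158] ; 173 [106 106 118] ; 174 [45 62 89]
175 [41 59 87] ; 176 [45 65 95] ; 177 [ 52  75 112]
178 [ 53  78 116] ; 179 [ 53  77 115] ; 180 [ 53  77 115]
181 [ 53  77 114] ; 182 [ 51  76 114] ; 183 [ 59  80 114]
184 [102 109 128] ; 185 [117 120 134] ; 186 [112 115 129]
187 [110 113 128] ; 188 [110 113 127] ; 189 [109 113 127]
[ 24
[... 356 characters left out ...]
 [187, 181, 186, 239, 249, 247, 247, 247, 247, 246, 247, 248, 250, 173, 201, 200, 200, 198]
100 [234, 239, 240, 264, 237, 229] [178, 174, 179, 192, 240, 252, 252, 255, 242, 147, 147, 194, 243, 226, 132, 197, 195, 194]
140 [328, 318, 239, 230, 319, 229] [183, 189, 186, 181, 198, 241, 248, 247, 247, 247, 246, 247, 247, 247, 203, 192, 197, 199]
190 [268, 291, 266, 294, 262, 343] [108, 109, 107, 107, 106, 104, 131, 167, 164, 166, 168, 165, 164, 166, 164, 163, 166, 168]
225 [262, 323, 290, 267, 288, 315] [184, 184, 183, 182, 185, 189, 194, 233, 247, 246, 246, 247, 247, 248, 247, 246, 246, 246]
[(218, array([269, 287])), (222, array([268, 287])), (226, array([268, 287])), (230, array([267, 287]))]
```

```bash
python3 - <<'E'
from h import *
im=load("pics/w1.npz")["pixels"]
cv2.imwrite("pics/w1c.png",cv2.resize(im[125:245,215:345,::-1],None,fx=5,fy=5,interpolation=cv2.INTER_CUBIC))
E
```

```text
(no output)
```

View pics/w1c.png

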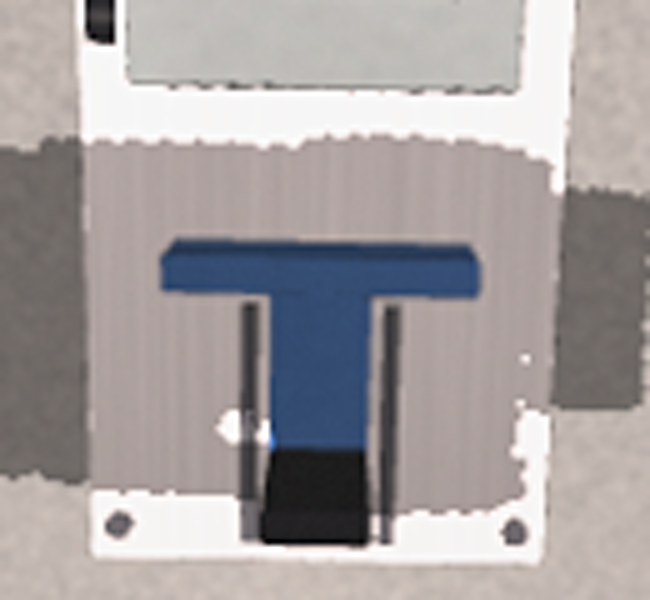

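```bash
python3 - <<'E'
from h import *
d=load("pics/w1.npz")
P=lambda uv,z: onplane(d,uv,z)[0]
c=lambda x,y:(215+x/5-.4,125+y/5-.4)
fl=[P((228,17),6),P((336,17),6),P(c(545,560),6),P(c(93,555),6)]
print("corners",np.round(fl,1).tolist(),np.linalg.norm(fl[0]-fl[3]),np.linalg.norm(fl[0]-fl[1]),np.linalg.norm(fl[2]-fl[3]))
for a,b in ((fl[3],fl[0]),(fl[2],fl[1])): print("yaw",np.degrees(np.arctan2(-(b-a)[0],(b-a)[1])))
u1,u2=P(c(128,83),44),P(c(520,91),44); k1,k2=P(c(162,256),45),P(c(478,260),45)
print("unit edge",u1,u2,np.linalg.norm(u1-u2),"cheek",k1,k2,np.linalg.norm(k1-k2))
for a,b in ((u1,u2),(k1,k2)): print("yaw",np.degrees(np.arctan2((b-a)[1],(b-a)[0])))
n=np.array([-np.sin(np.radians(11)),np.cos(np.radians(11)),0])
print("gap",((u1+u2-k1-k2)/2)@n,"origin side cheek",(k1+k2)/2)
b=[P(c(x,y),85) for x,y in((264,513),(367,513),(262,545),(370,545))]
print("post",np.round(b,1).tolist(),np.mean(b,0), "pred",(k1+k2)/2-75*n)
E
```

```text
corners [[389.5, 307.9, 6.0], [545.5, 338.7, 6.0], [606.2, -0.4, 6.0], [448.3, -29.5, 6.0]] 342.4901332694331 159.09918758849759 160.51492153708102
yaw 9.895029486488022
yaw 10.135780627660465
unit edge [439.87527048 137.38118167  44.        ] [556.16092075 157.85518488  44.        ] 118.07428705641051 cheek [458.48716153  87.77010129  45.        ] [554.72770016 105.41327731  45.        ] 97.84438121450331
yaw 9.985522913736782
yaw 10.38832633800404
gap 51.727915983635576 origin side cheek [506.60743085  96.5916893   45.        ]
post [[504.0, 25.2, 85.0], [533.9, 31.1, 85.0], [505.2, 15.2, 85.0], [536.8, 21.4, 85.0]] [519.97225571  23.24261956  85.        ] pred [520.9181055   22.96965054  45.        ]
```

```bash
python3 -m crank '{"dr":[[0,0,0.2],[0,0,0],[0,0,0],[0,0,0],[0,0,0],[0,0,0],[0,0,0],[0,0,0],[0,0,0],[0,0,0],[0,0,0],[0,0,0]],"dp":[[0,-3.6,-0.3],[0,-3.6,-0.3],[0,-3.6,-0.3],[0,-3.6,-0.3],[0,-3.6,-0.3],[0,-3.6,-0.3],[0,-3.6,-0.3],[0,-3.6,-0.3],[0,-3.6,-0.3],[0,-3.6,-0.3],[0,-1,0],[0,0,0]],"grip":[-1,-1,-1,-1,-1,-1,-1,-1,-1,-1,-1,-1]}'; python3 - <<'E'
from h import *
d,s=wristT(); np.savez("pics/w2.npz",**{k:np.array(v) for k,v in d.items()}); cv2.imwrite("pics/w2.png",d["pixels"][:,:,::-1]); print(s["tcp_pos"],s["eef_rot"])
E
```

```text
t: 1.95
tcp_pos: [515.7, -276.6, 274.2]
eef_rot: [-179.9, -0.0, 101.0]
contact_force: [0.5, 0.0, -0.5]
finger_gap: 91.4
gripper_force: 0.0
[ 515.7062397  -276.64858122  274.22353568] [-1.79932581e+02 -4.33827960e-02  1.01009229e+02]
```

View pics/w2.png

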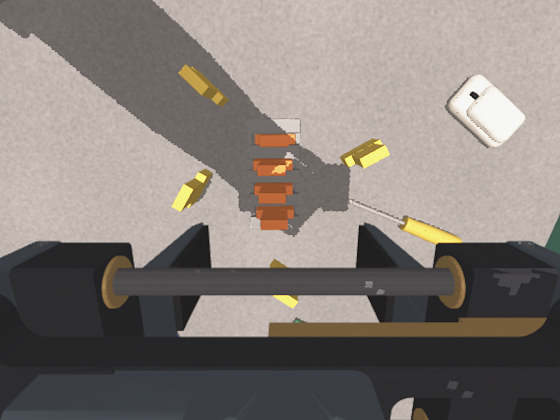

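Gap ≈ 51–52 mm, so three spacers fit (≈9.7 mm left). The wrist view shows the four orange spacers at about (275,140), (272,167), (272,192) and (275,217), with the rack around them. A closer crop comes next.

```bash
python3 - <<'E'
from h import *
im=load("pics/w2.npz")["pixels"]
cv2.imwrite("pics/w2c.png",cv2.resize(im[115:240,225:325,::-1],None,fx=4.8,fy=4.8,interpolation=cv2.INTER_CUBIC))
E
```

```text
(no output)
```

View pics/w2c.png

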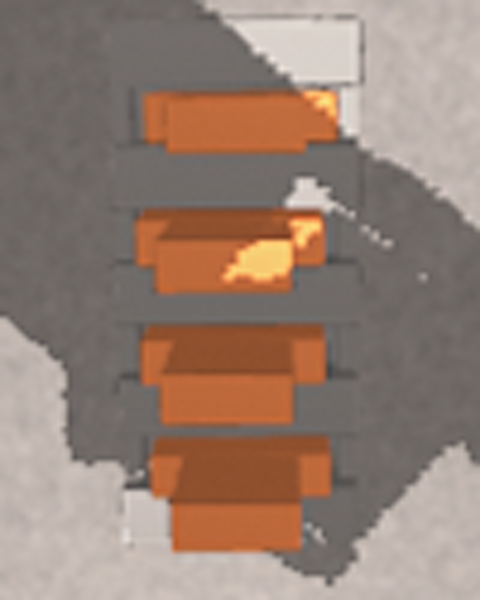

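The crop shows spacer tops at crop rows 94–153, 239–293, 374–425 and 502–551, with columns about 165–300.

```bash
python3 - <<'E'
from h import *
d=load("pics/w2.npz")
c=lambda x,y:(225+x/4.8-.4,115+y/4.8-.4)
Q=[]
for n,x0,x1,y0,y1 in (("A",167,305,96,153),("B",158,293,239,293),("C",162,294,374,425),("D",172,301,502,551)):
    p=onplane(d,[c(x0,y0),c(x1,y0),c(x0,y1),c(x1,y1)],96); Q.append(p.mean(0))
    print(n,p.mean(0).round(1),"w",np.linalg.norm(p[1]-p[0]).round(1),"t",np.linalg.norm(p[2]-p[0]).round(1),"yaw %.1f"%np.degrees(np.arctan2(*(p[1]-p[0]+p[3]-p[2])[[1,0]])))
Q=np.array(Q); print(np.linalg.norm(np.diff(Q,axis=0),axis=1),"rack yaw",np.degrees(np.arctan2(-(Q[0]-Q[3])[0],(Q[0]-Q[3])[1])))
r=onplane(d,[c(222,18),c(361,18),c(361,82),c(124,545)],30); print(r.round(1))
E
```

```text
A [ 492.2 -222.    96. ] w 34.9 t 14.2 yaw 11.0
B [ 496.1 -258.    96. ] w 35.1 t 14.1 yaw 11.0
C [ 503.2 -293.    96. ] w 35.1 t 14.0 yaw 11.0
D [ 512.  -327.7   96. ] w 35.2 t 14.1 yaw 11.0
[36.18392863 35.77812281 35.79823837] rack yaw 10.59865521617576
[[ 481.  -195.8   30. ]
 [ 521.1 -188.    30. ]
 [ 524.8 -205.8   30. ]
 [ 479.3 -362.9   30. ]]
```

```bash
python3 -m crank '{"dr":[[0,0,0],[0,0,0],[0,0,0],[0,0,0],[0,0,0],[0,0,0],[0,0,0],[0,0,0],[0,0,0]],"dp":[[-0.2,-2,-3],[0,-2,-3],[0,-1.9,-3],[0,0,-3],[0,0,-3],[0,0,-2],[0,0,-1.5],[0,0,-1.4],[0,0,0]],"grip":[-1,-1,-1,-1,-1,-1,-1,-1,-1]}'; python3 - <<'E'
from h import *
d,s=wristT(); np.savez("pics/w3.npz",**{k:np.array(v) for k,v in d.items()}); cv2.imwrite("pics/w3.png",d["pixels"][:,:,::-1]); print(s["tcp_pos"],s["eef_rot"])
E
```

```text
t: 2.75
tcp_pos: [513.0, -331.1, 73.8]
eef_rot: [-179.9, -0.2, 101.3]
contact_force: [-0.2, 0.3, 0.5]
finger_gap: 91.1
gripper_force: 0.0
[ 513.04761175 -331.09955609   73.83399695] [-1.79855861e+02 -1.55217756e-01  1.01253617e+02]
```

View pics/w3.png

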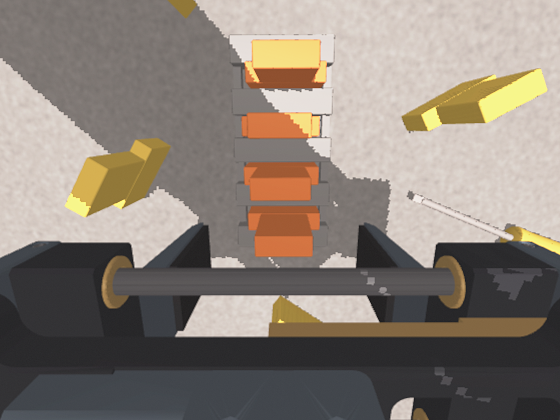

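D's top is at (254–313, 235–257), between the fingers. I check its position against the TCP.

```bash
python3 - <<'E'
from h import *
d=load("pics/w3.npz"); im=d["pixels"].astype(int)
print([(y,im[y,265:305].mean(0).round().tolist()) for y in range(230,262,1)][::2])
print(im[246,245:325,0].tolist())
p=onplane(d,[(254,235.5),(312.5,235.5),(254,257),(312.5,257)],96); print(p.round(1),p.mean(0).round(1)); print(sense()["tcp_pos"])
E
```

```text
[(230, [161.0, 90.0, 52.0]), (232, [161.0, 90.0, 52.0]), (234, [160.0, 90.0, 52.0]), (236, [198.0, 108.0, 62.0]), (238, [213.0, 117.0, 66.0]), (240, [212.0, 116.0, 66.0]), (242, [212.0, 116.0, 66.0]), (244, [211.0, 116.0, 66.0]), (246, [211.0, 115.0, 66.0]), (248, [211.0, 115.0, 65.0]), (250, [211.0, 115.0, 65.0]), (252, [211.0, 115.0, 65.0]), (254, [211.0, 115.0, 65.0]), (256, [175.0, 111.0, 76.0]), (258, [132.0, 127.0, 124.0]), (260, [136.0, 129.0, 125.0])]
[122, 122, 123, 122, 121, 123, 122, 120, 115, 153, 207, 213, 211, 211, 212, 211, 211, 211, 211, 211, 211, 211, 212, 210, 212, 211, 211, 211, 212, 212, 211, 212, 211, 211, 211, 212, 212, 212, 211, 212, 211, 211, 211, 210, 212, 211, 211, 211, 211, 212, 212, 212, 212, 211, 211, 211, 212, 211, 211, 212, 212, 211, 211, 211, 212, 213, 214, 183, 111, 120, 119, 119, 118, 117, 119, 120, 120, 120, 121, 121]
[[ 493.  -324.7   96. ]
 [ 527.9 -317.8   96. ]
 [ 495.4 -338.7   96. ]
 [ 531.  -331.6   96. ]] [ 511.8 -328.2   96. ]
[ 513.67969462 -331.77854101   75.43047059]
```

```bash
python3 -m crank '{"dr":[[0,0,0],[0,0,0],[0,0,0],[0,0,0],[0,0,0],[0,0,0],[0,0,0],[0,0,0],[0,0,0],[0,0,0]],"dp":[[0,-0.4,0],[0,0,0],[0,0,0],[0,0,0],[0,0,0],[0,0,0],[0,0,0],[0,0,0],[0,0,0],[0,0,0]],"grip":[-1,-1,1,1,1,1,1,1,1,1]}'
```

```text
t: 3.63
tcp_pos: [514.0, -337.0, 76.4]
eef_rot: [-180.0, -0.0, 101.2]
contact_force: [-0.5, -0.9, -0.3]
finger_gap: 40.7
gripper_force: 0.0
```

```bash
python3 -m crank '{"dr":[[0,0,0],[0,0,0],[0,0,0]],"dp":[[0,0,0],[0,0,0],[0,0,0]],"grip":[1,1,1]}'; python3 -m crank '{"dr":[[0,0,0],[0,0,0],[0,0,0],[0,0,0]],"dp":[[0,0,1],[0,0,2.5],[0,0,2.5],[0,0,0]],"grip":[1,1,1,1]}'
```

```text
t: 3.88
tcp_pos: [514.0, -337.0, 76.4]
eef_rot: [-180.0, -0.0, 101.2]
contact_force: [0.6, 0.5, 0.3]
finger_gap: 20.8
gripper_force: 0.0
t: 4.22
tcp_pos: [516.2, -338.5, 141.6]
eef_rot: [179.8, 0.2, 101.2]
contact_force: [0.4, -0.6, 0.9]
finger_gap: 0.5
gripper_force: 0.0
```

The fingers closed to 0.5 mm without the spacer, so I look again.

```bash
python3 - <<'E'
from h import *
d,s=wristT(); np.savez("pics/w4.npz",**{k:np.array(v) for k,v in d.items()})
e=get_image("side"); f=get_image("scene"); np.savez("pics/side1.npz",**{k:np.array(v) for k,v in e.items()})
a=cv2.resize(e["pixels"][190:350,220:370],None,fx=2.6,fy=2.6); b=cv2.resize(f["pixels"][130:260,150:300],None,fx=2.6,fy=2.6); 
w=cv2.resize(d["pixels"],(390,292)); w=w; h=np.zeros((600,800,3),np.uint8); h[:a.shape[0],:390]=a[:600]; h[:b.shape[0],400:790]=b; h[-262:,400:790]=w[:262]
cv2.imwrite("pics/w4.png",h[:,:,::-1]); print(s["tcp_pos"])
E
```

```text
[ 516.16051468 -338.47571021  141.59409632]
```

View pics/w4.png

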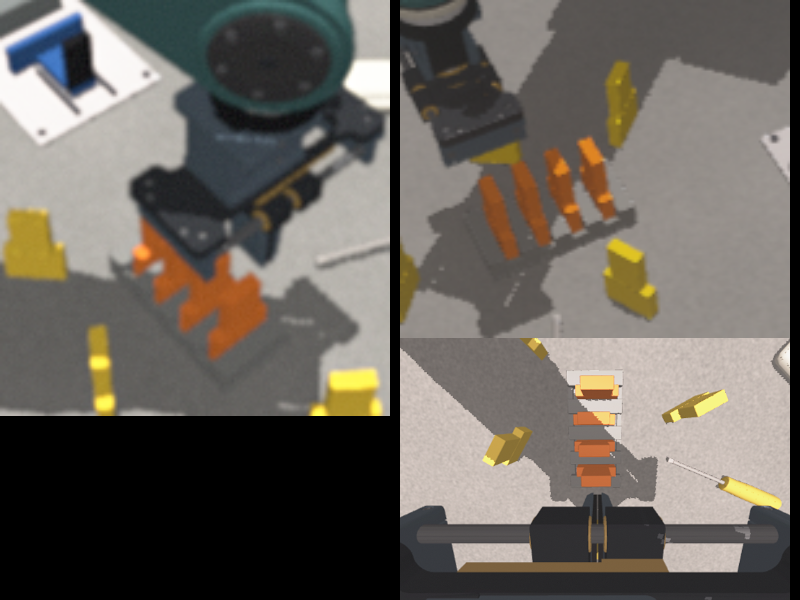

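All four spacers still stand in the rack, so nothing was disturbed. The closed fingertips show at wrist pixel ≈ (284,228). I compare this with the calibration's prediction.

```bash
python3 - <<'E'
from h import *
d=load("pics/w4.npz"); M=np.linalg.inv(d["mount"]); f=210/np.tan(np.radians(float(d["vfov"]))/2)
for p in ((0,0,0),(0,0,19),(16,0,19),(-16,0,19),(11,0,19),(16,0,-10)):
    q=M[:3,:3]@np.array(p)+M[:3,3]; print(p,(q[:2]/q[2]*f+[d["cx"],d["cy"]]).round(1))
g=d["pixels"].mean(2); print([(y,g[y,278:290].mean().round(),g[y,270].round()) for y in range(208,250,2)])
s1=load("pics/side1.npz")
P=onplane(d,[(0,0)],96)
s=dict(d); 
for i,st,c in mask(d,(5,150,100),(14,255,255),60)[2]: print(st,c)
E
```

```text
(0, 0, 0) [284.3 238.1]
(0, 0, 19) [284.2 228.9]
(16, 0, 19) [284.2 208.4]
(-16, 0, 19) [284.2 248.7]
(11, 0, 19) [284.2 214.9]
(16, 0, -10) [284.3 220.4]
[(208, np.float64(123.0), np.float64(123.0)), (210, np.float64(123.0), np.float64(123.0)), (212, np.float64(125.0), np.float64(123.0)), (214, np.float64(109.0), np.float64(100.0)), (216, np.float64(115.0), np.float64(116.0)), (218, np.float64(114.0), np.float64(117.0)), (220, np.float64(115.0), np.float64(116.0)), (222, np.float64(115.0), np.float64(116.0)), (224, np.float64(105.0), np.float64(114.0)), (226, np.float64(43.0), np.float64(65.0)), (228, np.float64(45.0), np.float64(68.0)), (230, np.float64(45.0), np.float64(65.0)), (232, np.float64(45.0), np.float64(67.0)), (234, np.float64(44.0), np.float64(65.0)), (236, np.float64(44.0), np.float64(65.0)), (238, np.float64(44.0), np.float64(67.0)), (240, np.float64(43.0), np.float64(67.0)), (242, np.float64(43.0), np.float64(53.0)), (244, np.float64(44.0), np.float64(39.0)), (246, np.float64(47.0), np.float64(40.0)), (248, np.float64(44.0), np.float64(40.0))]
[252  73  61  15 652] [282.24233129  80.47392638]
[249 106  57  19 653] [267.87442573 116.27411945]
[ 251  147   57   24 1256] [278.86703822 157.90286624]
[ 254  182   56   32 1557] [281.18368658 196.33461785]
```

```bash
python3 - <<'E'
from h import *
g=load("pics/w4.npz")["pixels"].mean(2).astype(int)
for y in (225,228,232,238,242,250,270): print(y,g[y,240:330:2].tolist())
g=load("pics/w3.npz")["pixels"].mean(2).astype(int)
for y in (222,224,228,232,240,260,300): print(y,g[y,140:240:2].tolist())
# side view: project TCP & tip, print darkness near the vertical line
s=load("pics/side1.npz"); Ti=np.linalg.inv(s["pose"]); f=210/np.tan(np.radians(float(s["vfov"]))/2)
for z in (160,141.6,122.6):
    q=Ti[:3,:3]@np.array([516.2,-338.5,z])+Ti[:3,3]; print(z,(q[:2]/q[2]*f+[s["cx"],s["cy"]]).round(1))
E
```

```text
225 [116, 115, 117, 116, 116, 116, 117, 113, 112, 114, 115, 115, 116, 115, 112, 81, 64, 66, 65, 67, 62, 70, 83, 62, 65, 66, 66, 64, 81, 113, 118, 118, 113, 113, 113, 115, 115, 116, 117, 112, 115, 113, 113, 114, 114]
228 [117, 116, 116, 116, 115, 118, 113, 111, 115, 115, 114, 113, 115, 116, 62, 68, 65, 65, 66, 39, 34, 55, 66, 35, 36, 68, 66, 66, 65, 63, 105, 116, 116, 116, 111, 111, 113, 113, 116, 114, 115, 115, 116, 113, 113]
232 [196, 181, 108, 114, 117, 117, 116, 116, 118, 119, 119, 119, 117, 63, 67, 66, 67, 66, 66, 33, 35, 58, 69, 34, 33, 65, 66, 67, 66, 66, 64, 119, 115, 111, 111, 113, 114, 114, 112, 113, 110, 102, 188, 194, 195]
238 [196, 203, 203, 205, 159, 114, 117, 115, 116, 118, 117, 111, 63, 65, 66, 67, 66, 65, 61, 36, 35, 54, 67, 35, 35, 57, 66, 65, 65, 66, 66, 63, 107, 114, 116, 115, 111, 106, 180, 202, 201, 194, 197, 201, 201]
242 [141, 140, 138, 141, 141, 139, 124, 83, 85, 86, 85, 54, 54, 54, 53, 52, 60, 66, 60, 35, 36, 55, 67, 36, 35, 54, 67, 64, 54, 53, 53, 53, 57, 83, 83, 86, 109, 134, 140, 137, 132, 138, 140, 136, 130]
250 [41, 40, 41, 39, 38, 41, 40, 39, 41, 38, 40
[... 1366 characters left out ...]
98, 202, 204, 200, 199, 199, 198, 201, 206, 147, 63, 69, 70, 70, 71, 71, 66, 56, 38, 39, 38, 37, 36, 37, 36, 35, 30, 129, 120, 122, 123, 124, 121, 122, 124, 122, 123, 125, 125, 118, 116, 107]
260 [205, 210, 213, 204, 205, 173, 71, 68, 71, 70, 70, 70, 71, 71, 71, 69, 65, 49, 38, 39, 39, 36, 36, 36, 36, 34, 36, 37, 36, 37, 36, 36, 34, 36, 33, 91, 213, 213, 214, 210, 206, 208, 206, 209, 212, 211, 213, 215, 217, 114]
300 [64, 64, 64, 64, 63, 64, 63, 63, 63, 65, 63, 64, 63, 64, 64, 65, 60, 48, 47, 50, 42, 36, 35, 36, 34, 35, 35, 35, 30, 135, 207, 206, 207, 207, 208, 206, 206, 206, 209, 211, 211, 209, 202, 203, 206, 204, 207, 212, 215, 215]
160 [317.9 286.3]
141.6 [317.4 291.5]
122.6 [317.  296.6]
```

The pad corner in the images works out to tool z ≈ −20. The fingertips are therefore about 40 mm higher than documented, which explains why they closed above the 96 mm spacer top. I descend with the fingers open, clear of the body either way, to TCP z ≈ 40 and let the finger gap decide (36 = tab, 56 = body).

```bash
python3 -m crank '{"dr":[[0,0,0],[0,0,0],[0,0,0],[0,0,0],[0,0,0],[0,0,0],[0,0,0],[0,0,0],[0,0,0],[0,0,0],[0,0,0],[0,0,0]],"dp":[[-0.25,0.2,0],[0,0,0],[0,0,0],[0,0,0],[0,0,0],[0,0,0],[0,0,0],[0,0,0],[0,0,0],[0,0,-1],[0,0,-1],[0,0,-1]],"grip":[-1,-1,-1,-1,-1,-1,-1,-1,-1,-1,-1,-1]}';python3 -m crank '{"dr":[[0,0,0],[0,0,0],[0,0,0],[0,0,0],[0,0,0],[0,0,0],[0,0,0]],"dp":[[0,0,-1.5],[0,0,-1.5],[0,0,-1.5],[0,0,-1.2],[0,0,-1],[0,0,0],[0,0,0]],"grip":[-1,-1,-1,-1,-1,-1,-1]}'
```

```text
t: 5.37
tcp_pos: [511.3, -334.8, 105.2]
eef_rot: [-180.0, -0.0, 101.2]
contact_force: [-0.6, -0.2, -0.2]
finger_gap: 77.9
gripper_force: 0.0
t: 5.95
tcp_pos: [511.3, -334.8, 38.9]
eef_rot: [-180.0, -0.0, 101.2]
contact_force: [0.7, 0.9, -0.8]
finger_gap: 91.2
gripper_force: 0.0
```

```bash
python3 -m crank '{"dr":[[0,0,0],[0,0,0],[0,0,0],[0,0,0],[0,0,0],[0,0,0],[0,0,0],[0,0,0],[0,0,0],[0,0,0],[0,0,0],[0,0,0]],"dp":[[0.15,0,0],[0,0,0],[0,0,0],[0,0,0],[0,0,0],[0,0,0],[0,0,0],[0,0,0],[0,0,0],[0,0,0],[0,0,0],[0,0,0]],"grip":[1,1,1,1,1,1,1,1,1,1,1,1]}'
```

```text
t: 6.95
tcp_pos: [513.0, -335.0, 39.4]
eef_rot: [-180.0, -0.0, 101.2]
contact_force: [0.1, -0.9, 0.6]
finger_gap: 36.0
gripper_force: 30.0
```

It holds the tab with a 36.0 mm gap and 30 N. Placing uses the same TCP z ≈ 39.4. Next: lift and carry.

```bash
python3 -m crank '{"dr":[[0,0,0],[0,0,0],[0,0,0],[0,0,0],[0,0,0],[0,0,0]],"dp":[[0,0,0.8],[0,0,2],[0,0,3],[0,0,3],[0,0,2],[0,0,0]],"grip":[1,1,1,1,1,1]}';python3 -m crank '{"dr":[[0,0,-0.5],[0,0,-0.6],[0,0,0],[0,0,0],[0,0,0],[0,0,0],[0,0,0],[0,0,0],[0,0,0],[0,0,0],[0,0,0],[0,0,0]],"dp":[[-0.1,2,0],[-0.1,3.8,0],[-0.1,4,0],[-0.1,4,0],[-0.1,4,0],[-0.1,4,0],[-0.1,4,0],[-0.1,4,0],[-0.1,4,0],[-0.1,4,0],[-0.1,4,0],[-0.1,3,0]],"grip":[1,1,1,1,1,1,1,1,1,1,1,1]}';python3 -m crank '{"dr":[[0,0,0],[0,0,0],[0,0,0],[0,0,0]],"dp":[[0,1.6,0],[0,0.4,0],[0,0,0],[0,0,0]],"grip":[1,1,1,1]}'; python3 - <<'E'
from h import *
d,s=wristT(); np.savez("pics/w5.npz",**{k:np.array(v) for k,v in d.items()})
cv2.imwrite("pics/w5.png",cv2.resize(d["pixels"][60:240,150:400,::-1],None,fx=3.2,fy=3.2,interpolation=cv2.INTER_CUBIC)); print(s["tcp_pos"],s["eef_rot"])
E
```

```text
t: 7.45
tcp_pos: [515.0, -336.4, 152.5]
eef_rot: [179.8, 0.3, 101.2]
contact_force: [1.3, -1.0, 0.7]
finger_gap: 36.2
gripper_force: 30.0
t: 8.45
tcp_pos: [500.2, 115.6, 147.2]
eef_rot: [-180.0, -0.0, 100.1]
contact_force: [0.6, -0.4, -0.8]
finger_gap: 35.7
gripper_force: 30.0
t: 8.78
tcp_pos: [500.8, 132.4, 147.2]
eef_rot: [-180.0, 0.0, 100.1]
contact_force: [-0.4, -0.9, -0.1]
finger_gap: 35.7
gripper_force: 30.0
[500.79084724 132.39780441 147.17448008] [-1.79969404e+02  9.81819462e-03  1.00111239e+02]
```

View pics/w5.png

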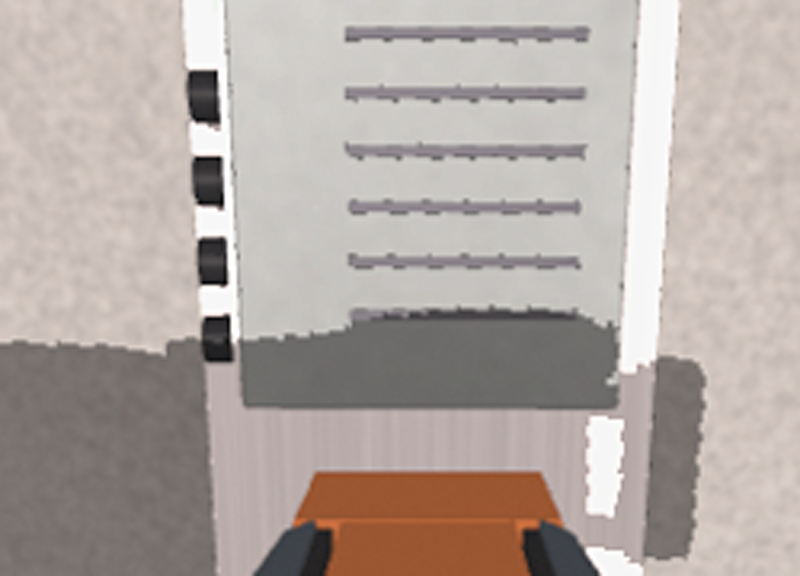

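The view shows the held spacer's bottom front edge at crop row 472 (columns 312–545) and the unit's front top edge at crop row 407 (columns 243–620).

```bash
python3 - <<'E'
from h import *
d=load("pics/w5.npz"); c=lambda x,y:(150+x/3.2-.35,60+y/3.2-.35)
n=np.array([-np.sin(np.radians(10.1)),np.cos(np.radians(10.1)),0]); e=np.array([n[1],-n[0],0])
b=onplane(d,[c(313,472),c(545,472)],113.8); u=onplane(d,[c(243,407),c(620,407)],44); sh=onplane(d,[c(298,520),c(562,520)],153.8)
for k,p in(("bottom",b),("unit",u),("shoulder",sh)): print(k,p.round(1).tolist(),"w",np.linalg.norm(p[1]-p[0]).round(1),"n",(p@n).round(1),"e",(p@e).mean().round(1))
print("tcp n",d["pose"][:3,3]@n, sense()["tcp_pos"]@n,sense()["tcp_pos"]@e)
E
```

```text
bottom [[470.0, 140.1, 113.8], [526.2, 150.2, 113.8]] w 57.0 n [55.5 55.6] e 515.8
unit [[439.8, 137.2, 44.0], [557.2, 158.1, 44.0]] w 119.3 n [57.9 58. ] e 516.6
shoulder [[471.6, 141.1, 153.8], [524.8, 150.6, 153.8]] w 54.0 n [56.2 56.2] e 516.0
tcp n 116.30058832647313 42.1783228622202 516.2459901172389
```

Clearance to the unit is ≈2 mm and the lateral alignment is good. Lowering.

```bash
python3 -m crank '{"dr":[[0,0,0],[0,0,0],[0,0,0],[0,0,0],[0,0,0],[0,0,0],[0,0,0],[0,0,0]],"dp":[[0,0,-1.5],[0,0,-2.2],[0,0,-2.2],[0,0,-2],[0,0,-1.4],[0,0,-0.9],[0,0,0],[0,0,0]],"grip":[1,1,1,1,1,1,1,1]}';
```

```text
t: 9.5
tcp_pos: [501.1, 132.3, 45.5]
eef_rot: [-180.0, 0.0, 100.0]
contact_force: [-1.1, 0.0, -1.2]
finger_gap: 35.8
gripper_force: 30.0
```

```bash
python3 -m crank '{"dr":[[0,0,0],[0,0,0],[0,0,0],[0,0,0],[0,0,0]],"dp":[[0,0,-0.3],[0,0,-0.15],[0,0,-0.1],[0,0,-0.05],[0,0,0]],"grip":[1,1,1,1,1]}';
```

```text
t: 9.92
tcp_pos: [501.1, 133.0, 39.6]
eef_rot: [180.0, -0.0, 100.1]
contact_force: [-0.8, 0.9, -1.4]
finger_gap: 36.0
gripper_force: 30.0
```

```bash
python3 -m crank '{"dr":[[0,0,0],[0,0,0]],"dp":[[0,0,-0.05],[0,0,0]],"grip":[1,1]}';
```

```text
t: 10.08
tcp_pos: [501.2, 133.1, 39.3]
eef_rot: [180.0, 0.0, 100.1]
contact_force: [-1.2, -0.5, 4.6]
finger_gap: 35.8
gripper_force: 30.0
```

```bash
python3 -m crank '{"dr":[[0,0,0],[0,0,0],[0,0,0],[0,0,0],[0,0,0],[0,0,0],[0,0,0],[0,0,0]],"dp":[[0,0,0],[0,0,0],[0,0,0],[0,0,0],[0,0,1],[0,0,2],[0,0,3],[0,0,1]],"grip":[-0.9,-0.9,-0.9,-0.9,-0.9,-0.9,-0.9,-0.9]}'; python3 -m crank '{"dr":[[0,0,0.5],[0,0,0.5],[0,0,0],[0,0,0],[0,0,0],[0,0,0],[0,0,0],[0,0,0],[0,0,0],[0,0,0],[0,0,0],[0,0,0]],"dp":[[0,-2,0],[0,-4,0],[0,-4,0],[0,-4,0],[0,-4,0],[0,-4,0],[0,-4,0],[0,-4,0],[0,-4,0],[0,-4,0],[0,-3,0],[0,-2,0]],"grip":[-0.9,-0.9,-0.9,-0.9,-0.9,-0.9,-0.9,-0.9,-0.9,-0.9,-0.9,-0.9]}'; python3 -m crank '{"dr":[[0,0,0],[0,0,0]],"dp":[[0,0,0],[0,0,0]],"grip":[-0.9,-0.9]}'
python3 - <<'E'
from h import *
d,s=wristT(); np.savez("pics/w6.npz",**{k:np.array(v) for k,v in d.items()}); print(s["tcp_pos"])
for i,st,c in mask(d,(5,150,100),(20,255,255),60)[2]: print(st)
e=get_image("side"); f=get_image("scene")
for im,z in((e,60),(f,60)):
    for i,st,c in mask(im,(5,150,80),(16,255,255),20)[2]: print(st,onplane(im,c,z).round())
a=cv2.resize(e["pixels"][130:340,170:380],None,fx=1.9,fy=1.9); b=cv2.resize(f["pixels"][110:260,170:400],None,fx=1.7,fy=1.7)
h=np.zeros((600,800,3),np.uint8); h[:a.shape[0],:a.shape[1]]=a; h[:b.shape[0],405:405+b.shape[1]]=b[:,:395]; cv2.imwrite("pics/c6.png",h[:,:,::-1])
E
```

```text
t: 10.75
tcp_pos: [502.5, 133.3, 112.6]
eef_rot: [179.8, -0.0, 100.1]
contact_force: [1.4, -0.5, 0.7]
finger_gap: 85.1
gripper_force: 0.0
t: 11.75
tcp_pos: [500.8, -300.1, 109.4]
eef_rot: [180.0, 0.0, 101.0]
contact_force: [0.1, 1.0, 0.1]
finger_gap: 86.6
gripper_force: 0.0
t: 11.92
tcp_pos: [500.8, -297.7, 109.1]
eef_rot: [180.0, -0.0, 101.0]
contact_force: [-0.0, 0.7, 0.7]
finger_gap: 86.6
gripper_force: 0.0
[ 500.75030313 -297.73582485  109.06358837]
[258 114  41  21 591]
[ 255  157   65   31 1765]
[ 257  196   62   39 2135]
[219 178  18  28 297] [[492. 124.  60.]]
[289 278  22  39 470] [[ 501. -289.   60.]]
[272 287   6   8  32] [[ 461. -244.   60.]]
[280 296   8  10  49] [[ 466. -278.   60.]]
[344 156  14  33 309] [[508. 136.  60.]]
[219 183  13  31 206] [[ 495. -222.   60.]]
[207 187  13  32 199] [[ 504. -257.   60.]]
[195 202  13  22 143] [[ 525. -292.   60.]]
```

```bash
python3 -m crank '{"dr":[[0,0,0],[0,0,0],[0,0,0],[0,0,0],[0,0,0],[0,0,0],[0,0,0]],"dp":[[0.35,-0.2,-1],[0,0,-2],[0,0,-2],[0,0,-1.2],[0,0,-0.7],[0,0,0],[0,0,0]],"grip":[-0.9,-0.9,-0.9,-0.9,-0.9,-0.9,-0.9]}'; python3 -m crank '{"dr":[[0,0,0],[0,0,0],[0,0,0],[0,0,0],[0,0,0],[0,0,0],[0,0,0],[0,0,0],[0,0,0],[0,0,0],[0,0,0],[0,0,0]],"dp":[[0,0,0],[0,0,0],[0,0,0],[0,0,0],[0,0,0],[0,0,0],[0,0,0],[0,0,0],[0,0,0],[0,0,0],[0,0,0],[0,0,0]],"grip":[1,1,1,1,1,1,1,1,1,1,1,1]}'
```

```text
t: 12.65
tcp_pos: [504.7, -298.8, 40.0]
eef_rot: [-180.0, -0.0, 101.1]
contact_force: [0.2, 0.1, 0.6]
finger_gap: 86.7
gripper_force: 0.0
t: 13.65
tcp_pos: [504.5, -299.0, 39.9]
eef_rot: [-180.0, -0.0, 101.1]
contact_force: [-0.1, 0.2, -0.3]
finger_gap: 35.5
gripper_force: 30.0
```

```bash
python3 -m crank '{"dr":[[0,0,0],[0,0,0],[0,0,0],[0,0,0],[0,0,0],[0,0,0]],"dp":[[0,0,0.8],[0,0,2],[0,0,3],[0,0,3],[0,0,2],[0,0,0]],"grip":[1,1,1,1,1,1]}';python3 -m crank '{"dr":[[0,0,-0.5],[0,0,-0.5],[0,0,0],[0,0,0],[0,0,0],[0,0,0],[0,0,0],[0,0,0],[0,0,0],[0,0,0],[0,0,0],[0,0,0]],"dp":[[-0.1,2,0],[0,3.8,0],[0,4,0],[0,4,0],[0,4,0],[0,4,0],[0,4,0],[0,4,0],[0,4,0],[0,4,0],[0,2.6,0],[0,1.2,0]],"grip":[1,1,1,1,1,1,1,1,1,1,1,1]}';python3 -m crank '{"dr":[[0,0,0],[0,0,0],[0,0,0]],"dp":[[0,0,0],[0,0,0],[0,0,0]],"grip":[1,1,1]}'; python3 - <<'E'
from h import *
d,s=wristT(); np.savez("pics/w7.npz",**{k:np.array(v) for k,v in d.items()}); im=d["pixels"].astype(int)
cv2.imwrite("pics/w7.png",cv2.resize(d["pixels"][60:240,150:400,::-1],None,fx=3.2,fy=3.2,interpolation=cv2.INTER_CUBIC)); print(s["tcp_pos"],s["eef_rot"])
n=np.array([-np.sin(np.radians(10.1)),np.cos(np.radians(10.1)),0]); e=np.array([n[1],-n[0],0]);print(s["tcp_pos"]@n,s["tcp_pos"]@e)
print([(y,*im[y,275:293].mean(0).round().astype(int).tolist()) for y in range(150,226)])
E
```

```text
t: 14.15
tcp_pos: [506.5, -300.3, 152.9]
eef_rot: [179.7, 0.2, 101.1]
contact_force: [0.9, -1.0, -0.0]
finger_gap: 35.8
gripper_force: 30.0
t: 15.15
tcp_pos: [503.1, 119.8, 147.9]
eef_rot: [-180.0, -0.0, 100.2]
contact_force: [0.5, -0.2, -1.0]
finger_gap: 35.8
gripper_force: 30.0
t: 15.4
tcp_pos: [503.4, 115.9, 147.7]
eef_rot: [-180.0, 0.0, 100.1]
contact_force: [-0.5, 0.9, -0.5]
finger_gap: 35.8
gripper_force: 30.0
[503.38666302 115.89861011 147.74783661] [-1.79972979e+02  1.01761249e-02  1.00064249e+02]
25.825279157692353 515.910530314415
[(150, 194, 191, 188), (151, 194, 191, 188), (152, 195, 191, 188), (153, 195, 192, 188), (154, 195, 192, 189), (155, 197, 194, 191), (156, 177, 174, 171), (157, 145, 143, 141), (158, 116, 115, 113), (159, 107, 105, 104), (160, 108, 106, 105), (161, 108, 106, 105), (162, 108, 106, 105), (163, 108, 107, 105), (164, 108, 106, 104), (165, 108, 106, 104), (166, 107, 106, 104), (167, 107, 105, 104), (168, 107, 105, 104), (169, 106, 106, 104), (170, 96, 98, 99), (171, 112, 79, 65), (172, 161, 89, 50), (173, 160, 89, 50), (174, 153, 86, 49), (175, 153, 86
[... 346 characters left out ...]
2, 111, 63), (193, 201, 111, 63), (194, 202, 111, 63), (195, 202, 110, 62), (196, 194, 101, 52), (197, 187, 158, 153), (198, 186, 175, 174), (199, 186, 173, 171), (200, 186, 173, 171), (201, 186, 172, 170), (202, 186, 173, 171), (203, 186, 173, 171), (204, 186, 173, 171), (205, 186, 173, 171), (206, 187, 174, 172), (207, 188, 176, 173), (208, 163, 120, 106), (209, 152, 82, 43), (210, 153, 85, 48), (211, 153, 86, 49), (212, 153, 86, 49), (213, 153, 86, 49), (214, 153, 86, 49), (215, 153, 86, 49), (216, 153, 86, 49), (217, 153, 86, 49), (218, 153, 86, 49), (219, 153, 86, 49), (220, 154, 86, 50), (221, 154, 86, 50), (222, 153, 85, 49), (223, 179, 99, 56), (224, 164, 91, 52), (225, 152, 85, 49)]
```

```bash
cat > q.py <<'E'
from h import *
import sys
n=np.array([-np.sin(np.radians(10.1)),np.cos(np.radians(10.1)),0])
d=load(sys.argv[1])
for a in sys.argv[2:]:
    r,z=map(float,a.split(",")); print(a,(onplane(d,[(284,r)],z)@n).round(1))
E
python3 q.py pics/w7.npz 170.5,44 180.5,96 196.7,96 207.6,113.8
```

```text
170.5,44 [57.8]
180.5,96 [56.8]
196.7,96 [43.]
207.6,113.8 [38.3]
```

```bash
python3 -m crank '{"dr":[[0,0,0],[0,0,0],[0,0,0],[0,0,0],[0,0,0],[0,0,0],[0,0,0],[0,0,0],[0,0,0]],"dp":[[0,0.2,0],[0,0,-1.5],[0,0,-2.2],[0,0,-2.2],[0,0,-2],[0,0,-1.4],[0,0,-0.9],[0,0,0],[0,0,0]],"grip":[1,1,1,1,1,1,1,1,1]}';python3 -m crank '{"dr":[[0,0,0],[0,0,0],[0,0,0],[0,0,0],[0,0,0]],"dp":[[0,0,-0.3],[0,0,-0.15],[0,0,-0.1],[0,0,-0.05],[0,0,0]],"grip":[1,1,1,1,1]}'
```

```text
t: 16.2
tcp_pos: [503.3, 118.5, 45.9]
eef_rot: [-179.9, 0.0, 100.1]
contact_force: [-0.6, 0.5, -2.0]
finger_gap: 35.7
gripper_force: 30.0
t: 16.62
tcp_pos: [504.2, 119.1, 40.5]
eef_rot: [179.9, 0.0, 100.1]
contact_force: [1.9, -0.9, 4.3]
finger_gap: 35.6
gripper_force: 30.0
```

```bash
python3 -m crank '{"dr":[[0,0,0],[0,0,0]],"dp":[[0,0,-0.05],[0,0,0]],"grip":[1,1]}'; python3 - <<'E'
from h import *
d,s=wristT(); np.savez("pics/w8.npz",**{k:np.array(v) for k,v in d.items()}); im=d["pixels"].astype(int); print(s["tcp_pos"],s["contact_force"])
n=np.array([-np.sin(np.radians(10.1)),np.cos(np.radians(10.1)),0])
g=im[:,275:293].mean((1,2)); print([(y,int(g[y]),int(im[y,240:246].mean())) for y in range(110,250,1)])
E
```

```text
t: 16.78
tcp_pos: [504.2, 119.2, 40.0]
eef_rot: [179.9, -0.0, 100.1]
contact_force: [1.8, -0.1, 4.5]
finger_gap: 35.6
gripper_force: 30.0
[504.19493449 119.16034518  39.9587998 ] [ 1.79809705 -0.10287137  4.48783076]
[(110, 193, 192), (111, 193, 193), (112, 193, 193), (113, 193, 193), (114, 193, 193), (115, 193, 191), (116, 193, 191), (117, 193, 191), (118, 192, 190), (119, 192, 190), (120, 191, 190), (121, 191, 191), (122, 190, 193), (123, 186, 153), (124, 158, 139), (125, 141, 151), (126, 141, 153), (127, 143, 153), (128, 142, 151), (129, 139, 148), (130, 160, 182), (131, 187, 191), (132, 193, 190), (133, 192, 190), (134, 192, 190), (135, 192, 190), (136, 192, 190), (137, 192, 191), (138, 192, 191), (139, 192, 191), (140, 191, 191), (141, 191, 191), (142, 191, 191), (143, 191, 190), (144, 191, 190), (145, 190, 190), (146, 191, 189), (147, 190, 188), (148, 191, 188), (149, 190, 190), (150, 174, 172), (151, 146, 162), (152, 136, 164), (153, 138, 165), (154, 139, 165), (155, 136, 161), (156, 150, 183), (157, 173, 191), (158, 187, 190), (159, 189, 190), (160, 189, 190), (161, 188, 190)
[... 746 characters left out ...]
6, 98, 133), (207, 98, 132), (208, 98, 134), (209, 98, 133), (210, 98, 133), (211, 98, 133), (212, 98, 132), (213, 98, 132), (214, 98, 134), (215, 98, 134), (216, 98, 134), (217, 98, 134), (218, 98, 133), (219, 98, 133), (220, 98, 140), (221, 99, 140), (222, 99, 132), (223, 99, 122), (224, 98, 103), (225, 107, 78), (226, 122, 67), (227, 128, 68), (228, 129, 68), (229, 129, 68), (230, 128, 68), (231, 128, 68), (232, 128, 67), (233, 128, 66), (234, 128, 65), (235, 128, 63), (236, 128, 62), (237, 127, 60), (238, 127, 57), (239, 127, 56), (240, 127, 54), (241, 128, 52), (242, 127, 50), (243, 127, 49), (244, 127, 47), (245, 127, 44), (246, 127, 43), (247, 127, 41), (248, 127, 40), (249, 127, 38)]
```

```bash
python3 -m crank '{"dr":[[0,0,0],[0,0,0]],"dp":[[0,0,-0.04],[0,0,0]],"grip":[1,1]}'; python3 -m crank '{"dr":[[0,0,0],[0,0,0],[0,0,0],[0,0,0],[0,0,0]],"dp":[[0,0,0],[0,0,0],[0,0,0],[0,0,0],[0,0,0]],"grip":[-0.9,-0.9,-0.9,-0.9,-0.9]}'
```

```text
t: 17.0
tcp_pos: [504.3, 119.2, 39.9]
eef_rot: [179.9, 0.0, 100.1]
contact_force: [1.1, -0.3, 13.4]
finger_gap: 35.9
gripper_force: 30.0
t: 17.42
tcp_pos: [503.3, 119.0, 38.8]
eef_rot: [-180.0, -0.0, 100.1]
contact_force: [-0.7, -0.6, -0.0]
finger_gap: 66.5
gripper_force: 0.0
```

```bash
python3 -m crank '{"dr":[[0,0,0],[0,0,0],[0,0,0],[0,0,0],[0,0,0],[0,0,0],[0,0,0]],"dp":[[0,0,1],[0,0,2],[0,0,3],[0,0,3],[0,0,1.8],[0,0,0],[0,0,0]],"grip":[-0.9,-0.9,-0.9,-0.9,-0.9,-0.9,-0.9]}'; python3 - <<'E'
from h import *
d,s=wristT(); np.savez("pics/w9.npz",**{k:np.array(v) for k,v in d.items()}); im=d["pixels"].astype(int); print(s["tcp_pos"],s["contact_force"])
g=im[:,275:293].mean(1).round().astype(int); k=np.abs(np.diff(g,axis=0)).sum(1); print([(y,g[y].tolist()) for y in range(165,265) if k[y-1]>12 or k[y]>12])
o=cv2.inRange(cv2.cvtColor(d["pixels"],cv2.COLOR_RGB2HSV),(5,150,80),(20,255,255))
for y in (192,200,212,218,224): print(y,np.flatnonzero(o[y])[[0,-1]] if o[y].any() else None)
f=get_image("scene")
for i,st,c in mask(f,(5,150,80),(16,255,255),20)[2]: print(st,onplane(f,c,60).round())
E
```

```text
t: 18.0
tcp_pos: [504.1, 119.1, 148.3]
eef_rot: [179.9, -0.0, 100.1]
contact_force: [0.0, -0.8, -0.2]
finger_gap: 86.8
gripper_force: 0.0
[504.07051203 119.10838126 148.33102173] [ 0.00390806 -0.80914648 -0.15168041]
[(172, [102, 101, 101]), (173, [91, 93, 94]), (174, [133, 84, 63]), (175, [149, 82, 46]), (183, [142, 79, 46]), (184, [181, 99, 57]), (185, [199, 109, 62]), (199, [196, 106, 60]), (200, [163, 90, 51]), (201, [142, 79, 46]), (202, [182, 100, 57]), (203, [197, 108, 61]), (216, [201, 109, 59]), (217, [129, 81, 72]), (218, [46, 62, 89]), (222, [45, 63, 92]), (223, [51, 74, 110]), (224, [54, 79, 118])]
192 [257 310]
200 [257 309]
212 [263 303]
218 None
224 None
[339 156  19  35 468] [[511. 128.  60.]]
[219 183  13  31 196] [[ 496. -222.   60.]]
[206 187  14  32 199] [[ 502. -258.   60.]]
```

```bash
python3 q.py pics/w9.npz 173.5,44 183.8,96 199.8,96 201.8,96 216.8,96 222.5,45 230,45; python3 - <<'E'
from h import *
d=load("pics/w9.npz"); o=cv2.inRange(cv2.cvtColor(d["pixels"],cv2.COLOR_RGB2HSV),(5,150,80),(20,255,255))
for y in range(204,217,2): x=np.flatnonzero(o[y]); print(y,x[0],x[-1],len(x))
cv2.imwrite("pics/w9.png",cv2.resize(d["pixels"][150:260,200:370,::-1],None,fx=4.5,fy=4.5,interpolation=cv2.INTER_CUBIC))
E
```

```text
173.5,44 [57.7]
183.8,96 [57.]
199.8,96 [43.2]
201.8,96 [41.5]
216.8,96 [28.2]
222.5,45 [6.3]
230,45 [-2.]
204 263 303 41
206 263 303 41
208 263 303 41
210 263 303 41
212 263 303 41
214 263 303 41
216 263 303 41
```

View pics/w9.png

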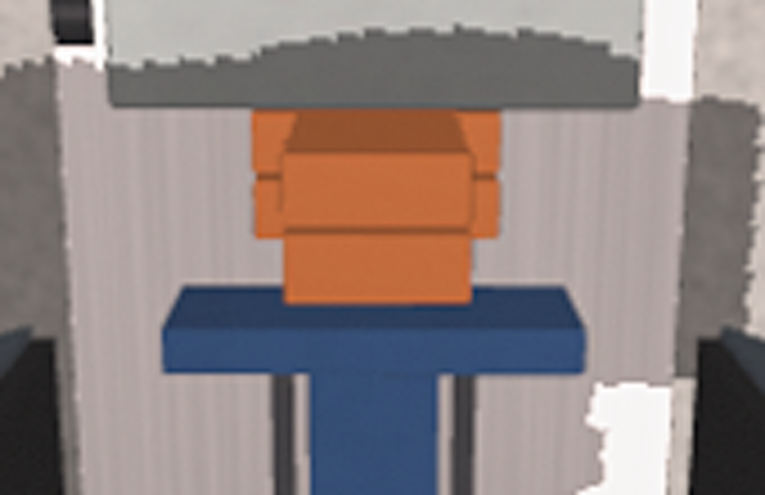

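The picture shows two spacers standing, aligned and upright, against the unit side. About 21.7 mm is free to the cheek, so a third is needed. Fetching B.

```bash
python3 -m crank '{"dr":[[0,0,0.5],[0,0,0.5],[0,0,0],[0,0,0],[0,0,0],[0,0,0],[0,0,0],[0,0,0],[0,0,0],[0,0,0],[0,0,0],[0,0,0]],"dp":[[0,-2,0],[0,-4,0],[0,-4,0],[0,-4,0],[0,-4,0],[0,-4,0],[0,-4,0],[0,-4,-1],[0,-4,-1],[0,-3.5,-1],[-0.65,-1,0],[0,0,0]],"grip":[-0.9,-0.9,-0.9,-0.9,-0.9,-0.9,-0.9,-0.9,-0.9,-0.9,-0.9,-0.9]}'; python3 -m crank '{"dr":[[0,0,0],[0,0,0]],"dp":[[0,0,0],[0,0,0]],"grip":[-0.9,-0.9]}'
```

```text
t: 19.1
tcp_pos: [495.1, -267.5, 115.1]
eef_rot: [-179.8, -0.1, 100.9]
contact_force: [0.2, 0.3, -0.8]
finger_gap: 86.7
gripper_force: 0.0
t: 19.27
tcp_pos: [496.7, -264.9, 116.6]
eef_rot: [-180.0, -0.0, 101.1]
contact_force: [0.2, -0.3, -0.0]
finger_gap: 86.5
gripper_force: 0.0
```

```bash
python3 -m crank '{"dr":[[0,0,0],[0,0,0],[0,0,0],[0,0,0],[0,0,0],[0,0,0],[0,0,0]],"dp":[[0.1,-0.1,-1.5],[0,0,-2],[0,0,-2],[0,0,-1.3],[0,0,-0.9],[0,0,0],[0,0,0]],"grip":[-0.9,-0.9,-0.9,-0.9,-0.9,-0.9,-0.9]}'; python3 -m crank '{"dr":[[0,0,0],[0,0,0],[0,0,0],[0,0,0],[0,0,0],[0,0,0],[0,0,0],[0,0,0],[0,0,0],[0,0,0],[0,0,0],[0,0,0]],"dp":[[0,0,0],[0,0,0],[0,0,0],[0,0,0],[0,0,0],[0,0,0],[0,0,0],[0,0,0],[0,0,0],[0,0,0],[0,0,0],[0,0,0]],"grip":[1,1,1,1,1,1,1,1,1,1,1,1]}'
```

```text
t: 19.85
tcp_pos: [498.2, -266.6, 40.2]
eef_rot: [-180.0, -0.0, 101.1]
contact_force: [-0.4, 0.2, -1.4]
finger_gap: 86.7
gripper_force: 0.0
t: 20.85
tcp_pos: [498.0, -267.0, 40.1]
eef_rot: [-180.0, 0.0, 101.1]
contact_force: [-0.0, 0.3, 1.0]
finger_gap: 35.9
gripper_force: 30.0
```

```bash
python3 -m crank '{"dr":[[0,0,0],[0,0,0],[0,0,0],[0,0,0],[0,0,0],[0,0,0]],"dp":[[0,0,0.8],[0,0,2],[0,0,3],[0,0,3],[0,0,2],[0,0,0]],"grip":[1,1,1,1,1,1]}';python3 -m crank '{"dr":[[0,0,-0.5],[0,0,-0.5],[0,0,0],[0,0,0],[0,0,0],[0,0,0],[0,0,0],[0,0,0],[0,0,0],[0,0,0],[0,0,0],[0,0,0]],"dp":[[0.1,2,0],[0.1,3.8,0],[0.1,4,0],[0.1,4,0],[0.1,4,0],[0.1,4,0],[0.1,4,0],[0.1,4,0],[0.1,3.6,0],[0,2.2,0],[0,1,0],[0,0,0]],"grip":[1,1,1,1,1,1,1,1,1,1,1,1]}';python3 -m crank '{"dr":[[0,0,0],[0,0,0],[0,0,0]],"dp":[[0,0,0],[0,0,0],[0,0,0]],"grip":[1,1,1]}'; python3 - <<'E'
from h import *
d,s=wristT(); np.savez("pics/w10.npz",**{k:np.array(v) for k,v in d.items()}); im=d["pixels"].astype(int); print(s["tcp_pos"])
n=np.array([-np.sin(np.radians(10.1)),np.cos(np.radians(10.1)),0]); e=np.array([n[1],-n[0],0]);print(s["tcp_pos"]@n,s["tcp_pos"]@e)
g=im[:,275:293].mean(1).round().astype(int); k=np.abs(np.diff(g,axis=0)).sum(1); print([(y,g[y].tolist()) for y in range(150,235) if k[y-1]>12 or k[y]>12])
o=cv2.inRange(cv2.cvtColor(d["pixels"],cv2.COLOR_RGB2HSV),(5,150,80),(20,255,255))
for y in range(160,232,4): x=np.flatnonzero(o[y]); print(y,x[[0,-1]] if len(x) else None,end=' ')
E
```

```text
t: 21.35
tcp_pos: [500.1, -268.2, 152.8]
eef_rot: [179.7, 0.2, 101.1]
contact_force: [0.5, -0.4, 1.1]
finger_gap: 35.9
gripper_force: 30.0
t: 22.35
tcp_pos: [506.7, 100.4, 147.8]
eef_rot: [-180.0, -0.0, 100.2]
contact_force: [1.1, -0.0, -0.4]
finger_gap: 36.0
gripper_force: 30.0
t: 22.6
tcp_pos: [507.0, 97.8, 147.9]
eef_rot: [-180.0, 0.0, 100.0]
contact_force: [-0.0, -1.0, -0.3]
finger_gap: 35.8
gripper_force: 30.0
[506.98031783  97.81533238 147.93439388]
7.392027250826031 516.2772896924349
[(150, [199, 197, 193]), (151, [169, 168, 166]), (152, [128, 112, 103]), (153, [148, 87, 55]), (154, [160, 89, 49]), (157, [156, 86, 50]), (158, [224, 131, 73]), (159, [226, 144, 82]), (160, [212, 123, 70]), (161, [203, 112, 64]), (173, [202, 111, 63]), (174, [194, 107, 61]), (175, [163, 91, 52]), (176, [146, 82, 47]), (177, [190, 104, 59]), (178, [205, 113, 64]), (191, [201, 110, 61]), (192, [194, 102, 53]), (193, [182, 151, 144]), (194, [189, 177, 174]), (195, [128, 126, 135]), (196, [54, 71, 98]), (197, [44, 63, 93]), (202, [41, 62, 94]), (203, [65, 76, 100]), (204, [139, 85, 69]), (205, [155, 86, 47]), (217, [152, 85, 49]), (218, [176, 97, 55]), (219, [162, 90, 51]), (220, [151, 85, 49])]
160 [257 311] 164 [257 311] 168 [258 310] 172 [257 311] 176 [257 311] 180 [258 311] 184 [264 305] 188 [264 305] 192 [265 304] 196 None 200 None 204 [295 316] 208 [247 319] 212 [245 321] 216 [243 323] 220 [242 324] 224 [242 317] 228 [253 313]
```

```bash
python3 q.py pics/w10.npz 176.8,96 192.8,96 203.6,113.8
```

```text
176.8,96 [41.5]
192.8,96 [27.9]
203.6,113.8 [23.1]
```

```bash
python3 -m crank '{"dr":[[0,0,0],[0,0,0],[0,0,0],[0,0,0],[0,0,0],[0,0,0],[0,0,0],[0,0,0]],"dp":[[0,0,-1.5],[0,0,-2.2],[0,0,-2.2],[0,0,-2],[0,0,-1.4],[0,0,-0.9],[0,0,0],[0,0,0]],"grip":[1,1,1,1,1,1,1,1]}';python3 -m crank '{"dr":[[0,0,0],[0,0,0],[0,0,0],[0,0,0],[0,0,0]],"dp":[[0,0,-0.3],[0,0,-0.15],[0,0,-0.1],[0,0,-0.05],[0,0,0]],"grip":[1,1,1,1,1]}'
```

```text
t: 23.32
tcp_pos: [507.1, 98.6, 46.2]
eef_rot: [-180.0, 0.0, 100.1]
contact_force: [-0.6, -0.0, -0.7]
finger_gap: 36.1
gripper_force: 30.0
t: 23.73
tcp_pos: [507.1, 99.0, 40.2]
eef_rot: [180.0, 0.0, 100.1]
contact_force: [0.0, -0.4, -0.1]
finger_gap: 35.7
gripper_force: 30.0
```

```bash
python3 -m crank '{"dr":[[0,0,0],[0,0,0]],"dp":[[0,0,-0.06],[0,0,0]],"grip":[1,1]}'
```

```text
t: 23.9
tcp_pos: [507.2, 99.1, 40.0]
eef_rot: [180.0, -0.0, 100.1]
contact_force: [-3.4, -0.5, 10.2]
finger_gap: 35.7
gripper_force: 30.0
```

```bash
python3 -m crank '{"dr":[[0,0,0],[0,0,0],[0,0,0],[0,0,0],[0,0,0],[0,0,0],[0,0,0],[0,0,0],[0,0,0],[0,0,0],[0,0,0]],"dp":[[0,0,0],[0,0,0],[0,0,0],[0,0,0],[0,0,1],[0,0,2],[0,0,3],[0,0,3],[0,0,1.8],[0,0,0],[0,0,0]],"grip":[-0.9,-0.9,-0.9,-0.9,-0.9,-0.9,-0.9,-0.9,-0.9,-0.9,-0.9]}'; python3 - <<'E'
from h import *
d,s=wristT(); np.savez("pics/w11.npz",**{k:np.array(v) for k,v in d.items()}); im=d["pixels"].astype(int); print(s["tcp_pos"],s["joints"].round(1))
g=im[:,275:293].mean(1).round().astype(int); k=np.abs(np.diff(g,axis=0)).sum(1); print([(y,g[y].tolist()) for y in range(145,275) if k[y-1]>12 or k[y]>12])
o=cv2.inRange(cv2.cvtColor(d["pixels"],cv2.COLOR_RGB2HSV),(5,150,80),(20,255,255))
for y in range(150,240,3): x=np.flatnonzero(o[y]); print(y,x[[0,-1]] if len(x) else None,end=' ')
m,l,c=mask(d,(105,100,30),(125,255,255),100)
for x in (250,254,312,316): r=np.flatnonzero(m[180:245,x])+180; print(x,r[[0,-1]] if len(r) else None)
for x in (250,316): print([ (y,im[y,x].tolist()) for y in range(190,240,2)])
E
```

```text
t: 24.82
tcp_pos: [507.6, 99.1, 148.7]
eef_rot: [179.9, 0.0, 100.1]
contact_force: [0.6, -0.3, -0.9]
finger_gap: 86.8
gripper_force: 0.0
[507.60976092  99.09809205 148.7375863 ] [  8.5   8.8 121.8   0.   49.3  -1.6]
[(150, [186, 184, 180]), (151, [191, 188, 185]), (152, [162, 161, 159]), (153, [121, 114, 108]), (154, [182, 105, 68]), (155, [170, 93, 51]), (156, [151, 84, 48]), (158, [149, 83, 48]), (159, [168, 92, 52]), (160, [191, 105, 60]), (175, [190, 104, 59]), (176, [148, 83, 48]), (177, [136, 76, 44]), (178, [179, 98, 55]), (179, [196, 108, 61]), (193, [192, 105, 59]), (194, [147, 82, 47]), (195, [139, 78, 45]), (196, [147, 82, 47]), (197, [142, 80, 46]), (198, [180, 99, 57]), (199, [195, 107, 61]), (212, [200, 107, 57]), (213, [131, 88, 85]), (214, [54, 73, 106]), (215, [50, 75, 114]), (254, [55, 80, 119]), (255, [41, 55, 78]), (256, [30, 30, 32]), (266, [28, 28, 28]), (267, [39, 39, 38]), (268, [59, 56, 57]), (269, [66, 63, 64]), (271, [71, 68, 69]), (272, [77, 74, 75])]
150 None 153 None 156 [264 310] 159 [262 310] 162 [256 310] 165 [256 310] 168 [257 309] 171 [256 310] 174 
[... 775 characters left out ...]
 (230, [173, 159, 157]), (232, [172, 160, 158]), (234, [172, 160, 158]), (236, [173, 160, 158]), (238, [173, 160, 158])]
[(190, [179, 167, 164]), (192, [179, 166, 163]), (194, [179, 166, 164]), (196, [113, 109, 119]), (198, [43, 61, 91]), (200, [45, 62, 91]), (202, [45, 63, 92]), (204, [51, 73, 108]), (206, [54, 79, 118]), (208, [55, 79, 118]), (210, [53, 79, 117]), (212, [54, 79, 118]), (214, [67, 85, 115]), (216, [180, 167, 164]), (218, [177, 165, 163]), (220, [177, 164, 162]), (222, [177, 165, 162]), (224, [177, 164, 162]), (226, [178, 165, 163]), (228, [177, 163, 161]), (230, [177, 164, 162]), (232, [176, 164, 161]), (234, [176, 164, 162]), (236, [176, 163, 160]), (238, [177, 164, 161])]
```

```bash
python3 q.py pics/w11.npz 194.5,96 198,96 212.8,96 203,45 213.7,45; python3 -m crank '{"dr":[[0,0,-6.92],[0,0,-6.92],[0,0,-6.92],[0,0,-6.92],[0,0,-6.92],[0,0,-6.92],[0,0,-6.92],[0,0,-6.92],[0,0,-6.92],[0,0,-6.92],[0,0,-6.92],[0,0,-6.92]],"dp":[[0.1,-0.6,0],[0.1,-0.6,0],[0.1,-0.6,0],[0.1,-0.6,0],[0.1,-0.6,0],[0.1,-0.6,0],[0.1,-0.6,0],[0.1,-0.6,0],[0.1,-0.6,0],[0.1,-0.6,0],[0.1,-0.6,0],[0.1,-0.6,0]],"grip":[-0.2,-0.2,-0.2,-0.2,-0.2,-0.2,-0.2,-0.2,-0.2,-0.2,-0.2,-0.2]}'; python3 -m crank '{"dr":[[0,0,-6.96],[0,0,0],[0,0,0]],"dp":[[0.04,-0.4,0],[0,0,0],[0,0,0]],"grip":[-0.2,-0.2,-0.2]}'; python3 - <<'E'
from h import *
d,s=wristT(); np.savez("pics/w12.npz",**{k:np.array(v) for k,v in d.items()}); im=d["pixels"].astype(int); print(s["tcp_pos"],s["eef_rot"].round(1),s["joints"].round(1))
n=np.array([-np.sin(np.radians(10.1)),np.cos(np.radians(10.1)),0]); e=np.array([n[1],-n[0],0]);print(s["tcp_pos"]@n,s["tcp_pos"]@e)
# predicted pixel of post top centre and +-6 along n at +e edge
Ti=np.linalg.inv(d["pose"]); f=210/np.tan(np.radians(float(d["vfov"]))/2)
for a,b in ((-68.5,516),(-62.5,533),(-74.5,533),(-62.5,499),(-74.5,499)):
    p=n*a+e*b+np.array([0,0,85]); q=Ti[:3,:3]@p+Ti[:3,3]; print(a,b,(q[:2]/q[2]*f+[float(d["cx"]),float(d["cy"])]).round(1))
m=(im.max(2)<48)
for y in range(190,260,5): x=np.flatnonzero(m[y,230:340])+230; print(y,x[[0,-1]] if len(x) else None, len(x))
E
```

```text
194.5,96 [27.4]
198,96 [24.4]
212.8,96 [11.3]
203,45 [6.9]
213.7,45 [-4.5]
t: 25.87
tcp_pos: [518.1, 26.7, 146.0]
eef_rot: [-180.0, 0.1, 16.7]
contact_force: [0.7, 0.0, 0.4]
finger_gap: 55.0
gripper_force: 0.0
t: 26.12
tcp_pos: [518.7, 22.9, 146.4]
eef_rot: [-180.0, 0.1, 10.3]
contact_force: [-0.1, 0.5, -0.1]
finger_gap: 54.4
gripper_force: 0.0
[518.71193545  22.94610824 146.41952014] [-1.80e+02  1.00e-01  1.03e+01] [ -0.    9.3 121.5   0.   49.3  79.7]
-68.37429737405631 514.6975338227426
-68.5 516 [283.8 210.1]
-62.5 533 [277.  191.4]
-74.5 533 [290.7 191.4]
-62.5 499 [277.1 228.2]
-74.5 499 [290.4 228.3]
190 [279 289] 11
195 [279 290] 12
200 [279 290] 12
205 [279 290] 12
210 [278 290] 13
215 [279 290] 12
220 [279 290] 12
225 [279 290] 12
230 [231 335] 14
235 [230 338] 18
240 [230 339] 19
245 [230 339] 20
250 [230 339] 21
255 [230 339] 21
```

```bash
python3 -m crank '{"dr":[[0,0,0],[0,0,0],[0,0,0],[0,0,0],[0,0,0],[0,0,0],[0,0,0],[0,0,0],[0,0,0]],"dp":[[0.1,0,-1.5],[0,0,-2.2],[0,0,-2.2],[0,0,-2],[0,0,-1.6],[0,0,-1.5],[0,0,-1],[0,0,0],[0,0,0]],"grip":[-0.2,-0.2,-0.2,-0.2,-0.2,-0.2,-0.2,-0.2,-0.2]}'; python3 -m crank '{"dr":[[0,0,0],[0,0,0],[0,0,0],[0,0,0],[0,0,0],[0,0,0],[0,0,0],[0,0,0],[0,0,0],[0,0,0],[0,0,0],[0,0,0]],"dp":[[0,0,0],[0,0,0],[0,0,0],[0,0,0],[0,0,0],[0,0,0],[0,0,0],[0,0,0],[0,0,0],[0,0,0],[0,0,0],[0,0,0]],"grip":[1,1,1,1,1,1,1,1,1,1,1,1]}'
```

```text
t: 26.92
tcp_pos: [520.1, 23.2, 27.2]
eef_rot: [-180.0, 0.1, 10.2]
contact_force: [0.0, -0.2, 0.1]
finger_gap: 54.7
gripper_force: 0.0
t: 27.92
tcp_pos: [520.5, 22.9, 27.5]
eef_rot: [180.0, -0.0, 10.1]
contact_force: [-0.2, -3.7, 5.7]
finger_gap: 11.5
gripper_force: 30.0
```

```bash
python3 -m crank '{"dr":[[0,0,0],[0,0,0],[0,0,0],[0,0,0],[0,0,0],[0,0,0],[0,0,0],[0,0,0]],"dp":[[-0.018,0.098,0],[-0.018,0.098,0],[-0.018,0.098,0],[-0.018,0.098,0],[-0.018,0.098,0],[-0.018,0.098,0],[-0.018,0.098,0],[0,0,0]],"grip":[1,1,1,1,1,1,1,1]}'; python3 -m crank '{"dr":[[0,0,0],[0,0,0],[0,0,0],[0,0,0]],"dp":[[-0.01,0.05,0],[-0.01,0.05,0],[-0.01,0.05,0],[0,0,0]],"grip":[1,1,1,1]}'
```

```text
t: 28.58
tcp_pos: [519.3, 29.9, 27.5]
eef_rot: [180.0, -0.0, 10.1]
contact_force: [-0.3, -2.1, 4.0]
finger_gap: 12.2
gripper_force: 30.0
t: 28.92
tcp_pos: [519.1, 31.0, 27.6]
eef_rot: [180.0, -0.0, 10.1]
contact_force: [-0.2, -7.6, 4.4]
finger_gap: 11.7
gripper_force: 30.0
```

```bash
python3 -m crank '{"dr":[[0,0,0],[0,0,0],[0,0,0]],"dp":[[-0.01,0.05,0],[-0.01,0.05,0],[0,0,0]],"grip":[1,1,1]}'; python3 -m crank '{"dr":[[0,0,0],[0,0,0],[0,0,0]],"dp":[[-0.005,0.03,0],[0,0,0],[0,0,0]],"grip":[1,1,1]}'
```

```text
t: 29.17
tcp_pos: [519.1, 31.1, 27.6]
eef_rot: [179.9, -0.0, 10.1]
contact_force: [1.1, -22.1, 3.8]
finger_gap: 11.7
gripper_force: 30.0
t: 29.42
tcp_pos: [519.1, 31.1, 27.6]
eef_rot: [179.9, -0.0, 10.1]
contact_force: [0.8, -24.0, 3.9]
finger_gap: 11.9
gripper_force: 30.0
```

Firm at 24 N. A numeric check with the wrist camera shows whether blue directly meets orange and where the seams lie.

```bash
python3 - <<'E'
from h import *
d,s=wristT(); im=d["pixels"].astype(int); np.savez("pics/w13.npz",**{k:np.array(v) for k,v in d.items()})
n=np.array([-np.sin(np.radians(10.1)),np.cos(np.radians(10.1)),0]); e=np.array([n[1],-n[0],0])
print(s["tcp_pos"]@n, s["contact_force"].round(1))
Ti=np.linalg.inv(d["pose"]); f=210/np.tan(np.radians(float(d["vfov"]))/2)
def pr(a,b,z):
    q=Ti[:3,:3]@(n*a+e*b+np.array([0,0,z]))+Ti[:3,3]; return (q[:2]/q[2]*f+[float(d["cx"]),float(d["cy"])]).round(1)
for a in (3,15,29,43,57.5): print(a,"shoulder",pr(a,539,46),"tabtop",pr(a,516,96))
r=int(pr(20,539,46)[1]); print(r,[(x,im[r,x].tolist()) for x in range(20,190,3)])
for e0 in (493,516): print(e0,pr(15,e0,46))
r=int(pr(20,493,46)[1]); print(r,[(x,im[r,x].tolist()) for x in range(20,190,4)])
for nm in ("side","scene"):
    g=get_image(nm)
    for i,st,c in mask(g,(5,150,80),(16,255,255),30)[2]: print(nm,st.tolist(),onplane(g,c,60).round())
E
```

```text
-60.43906354673129 [  0.8 -24.    3.9]
3 shoulder [179.5 212.6] tabtop [147.7 290.2]
15 shoulder [159.7 212.6] tabtop [121.9 290.2]
29 shoulder [136.7 212.6] tabtop [ 91.7 290.2]
43 shoulder [113.6 212.6] tabtop [ 61.5 290.3]
57.5 shoulder [ 89.7 212.6] tabtop [ 30.3 290.3]
212 [(20, [62, 59, 61]), (23, [147, 144, 142]), (26, [144, 143, 140]), (29, [144, 142, 139]), (32, [144, 142, 139]), (35, [144, 143, 140]), (38, [145, 143, 139]), (41, [126, 124, 122]), (44, [93, 89, 92]), (47, [97, 97, 94]), (50, [145, 143, 140]), (53, [143, 141, 138]), (56, [145, 144, 140]), (59, [146, 144, 141]), (62, [146, 144, 142]), (65, [144, 142, 139]), (68, [143, 141, 138]), (71, [142, 140, 137]), (74, [143, 141, 138]), (77, [143, 140, 138]), (80, [142, 141, 137]), (83, [142, 139, 137]), (86, [142, 141, 138]), (89, [143, 141, 138]), (92, [202, 133, 108]), (95, [241, 147, 80]), (98, [241, 148, 81]), (101, [241, 147, 81]), (104, [241, 148, 81]), (107, [241, 149, 82]), (110, [241, 150, 82]), (113, [229, 129, 71]), (116, [244, 149, 82]), (119, [241, 148, 81]), (122, [241, 148, 82]), (125, [241, 150, 83]), (12
[... 894 characters left out ...]
6, [66, 63, 64]), (100, [66, 64, 64]), (104, [66, 64, 64]), (108, [65, 63, 64]), (112, [66, 63, 64]), (116, [66, 63, 64]), (120, [67, 64, 65]), (124, [65, 63, 64]), (128, [66, 63, 64]), (132, [67, 64, 65]), (136, [67, 63, 65]), (140, [66, 64, 65]), (144, [66, 64, 65]), (148, [67, 64, 66]), (152, [67, 64, 65]), (156, [67, 64, 65]), (160, [66, 64, 65]), (164, [45, 44, 45]), (168, [37, 38, 40]), (172, [37, 38, 39]), (176, [38, 38, 40]), (180, [37, 36, 38]), (184, [35, 35, 37]), (188, [36, 35, 36])]
side [219, 181, 17, 23, 206] [[488. 121.  60.]]
side [272, 265, 20, 30, 344] [[ 491. -222.   60.]]
scene [336, 159, 22, 31, 404] [[513. 128.  60.]]
scene [219, 183, 13, 31, 197] [[ 496. -222.   60.]]
```

The unit, three orange plates about 23.5 px (14 mm) each, and the blue cheek meet with no gap, under a steady 24 N. The spare is still in the rack, so I hand the job in.

```bash
python3 -c "
from rig import *
print(close_job())"
```

```text
the job is handed in; nothing more can be done
None
```

Three spacers stand in the gap (about 51 mm, measured) on the frame's floor, and the gripper is holding the cheek by its post against them with a measured 24 N; the fourth spacer stayed in the rack, and the job was handed in at about 29.5 s with no verdict returned.

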